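# Tip the row of drying tiles over with a fingertip

## Robot

A 7-joint arm with a two-finger parallel gripper is mounted at the origin on a cart in front of the work surface, level with it; the furniture and walls round the work are solid. World frame = base frame: x ahead of the robot, y to its left, z up, the work surface at z = 0. Lengths are in m, angles in rad, forces in N, time in s.
With the tool pointing down it reaches from about 0.4 to 0.9 m from the base axis. Payload 5.5 kg.
Tool frame: the origin (TCP) lies at the very end of the fingers, on their centre line; the grasp point (between the pads) lies robot.hold_point_z behind it (robot.hold_point_z is the distance from the TCP to the grasp point, in m); z points along the fingers, y is the line along which they close (so a half turn about z gives the same grasp; the last joint's range is limited). The gripper opens to 92 mm and grips with 3 to 60 N. Pads are 19 mm wide; open, the fingers measure 130 mm over their backs; the gripper's body (75 mm by 190 mm) begins 47 mm behind the grasp point.
Start: joints at [-1.071, 0.501, -0.427, 1.55, 0.221, 1.138, -0.21], TCP at [0.152, 0.632, 0.196] pointing down, gripper open.
Joint ranges: [-2.88, 2.88], [-0.31, 2.03], [-1.54, 1.56], [0.2, 2.42], [-1.41, 4.55], [0.19, 2.02], [-2.57, 2.57]. Speed limits (rad/s): [2.57, 2.57, 3.14, 3.14, 3.14, 3.14, 3.14].

## Interface

Orientations are given as a rotation vector (axis times angle).
In Python, from bench import readout, camera, order, robot gives the robot as it stands.
- The arm moves only by the tool play_rows, never from a script. Its argument "motion" is a list of rows, each an object with "grip": the closure, from 0 (fully open) to 1 (shut); "linear": the shift along the tool's x, y, z in mm, a list of three; "spin": the turn about the tool's z in degrees. A call has 1 to 20 rows; each row shifts and turns the commanded pose from where the row before left it, along the tool's axes as they then stand; what a row does not reach is not made up. A row lasts 1/10 s, in which the tool goes at most 50 mm and 8.59 degrees, less where a joint would pass 70% of its speed; a pose out of reach is approached as far as the arm can. A call is refused whole if a number of a shift passes 50 or a number of a turn 8.59, either way. A call with a gripper value outside its range is refused whole. The fingers move at their own pace and stop on an object; "newtons" is the grip in N (left out, the last holds). Time passes only in rows, so rows that do not move let the fingers close. It gives the time, the measured TCP pose, the force, the opening and the grip force at its end, in the units of the state.
- readout.read_state(): the state, without advancing time (a new reading comes with each control period).
- camera(name): name is "scene" or "top" or "wrist"; returns a dict with "image" (420x560x3 uint8, red, green, blue), "vfov" (degrees; the focal length in pixels is half the picture's height over the tangent of half this angle, whatever the lens; pixels are square), "cx", "cy" (the principal point, pixels), "origin" and "rotation" of the camera in the world. Camera axes: x right, y down, z forward; pixel columns grow to the right and rows downward; lengths in m; the calibration is good to about 2 mm. A picture is of the moment at which its call begins. There is no depth.
- order.hand_in(): hands the job in; it is judged then, once.
The state is a dict: "time": time; "qpos": joint angles; "qvel": joint speeds; "tau": joint torques, N m; "eef_pos": TCP position; "ee_rot": TCP orientation; "force": force on the tool from outside, world axes, zero at the start; "torque": the same for the moment, N m; "finger_gap": finger opening in m; "grip_force": force on a finger pad.
Only numpy, scipy, OpenCV 4.12 (cv2) and the standard library are available. Lean on these libraries where they do the work, as an engineer would, in place of code of your own. Each camera call takes 0.05 s, during which the arm holds its last target. There are 200 camera calls.

## Task

The sample tiles in the curved drying rack must be turned to dry on their other face. With the fingers shut, run the fingertips along the curve from the left end to the right and lightly push the five tiles over, one after another in that order, until every one lies forward on its rest, toward the right end. Push only with the fingertips, pinching nothing, so gently that the rack does not shift, and leave the bowl, the egg cup and the bird where they stand.

Things in the scene. Friction and masses are not known exactly. Their poses are not given: they have to be found in the camera images.
- rack: Curved wooden drying rack, loose, about 1.2 kg, 80 mm wide; five tiles stand along its arc of radius 210 mm. Origin: on the counter top (z = 0) under the middle tile (3). x points away from the robot, y toward tile 1 (left end), z up. The arc's centre is at x = -210 mm, y = 0; seen from it tiles 1 to 5 lie at 36, 18, 0, -18, -36 degrees from x toward y, 66 mm apart. Wooden cheeks 28 to 33 mm either side of the arc reach z = 37 mm.
- pivot1 (a point): Middle of the pivot of tile 1, 26 mm above the counter, below the tile when it is upright; axes as the rack's.
- pivot2 (a point): Middle of the pivot of tile 2, 26 mm above the counter, below the tile when it is upright; axes as the rack's.
- pivot3 (a point): Middle of the pivot of tile 3, 26 mm above the counter, below the tile when it is upright; axes as the rack's.
- pivot4 (a point): Middle of the pivot of tile 4, 26 mm above the counter, below the tile when it is upright; axes as the rack's.
- pivot5 (a point): Middle of the pivot of tile 5, 26 mm above the counter, below the tile when it is upright; axes as the rack's.
- tile1_edge (a point): Middle of the free (upper) edge of tile 1, 45 mm from its pivot; moves with it. Plain unglazed plate, 50 mm wide across the row, 45 mm high, 7 mm thick. z: pivot to this edge; x: along the pivot, away from the arc's centre; -y: the way to tip it, along the row toward tile 5. Height over the counter: 71 mm upright, at least 69 mm at the start; lying tipped, its highest corner is at 52 mm.
- tile2_edge (a point): Middle of the free (upper) edge of tile 2, 45 mm from its pivot; moves with it. Plain unglazed plate, 50 mm wide across the row, 45 mm high, 7 mm thick. z: pivot to this edge; x: along the pivot, away from the arc's centre; -y: the way to tip it, along the row toward tile 5. Height over the counter: 71 mm upright, at least 69 mm at the start; lying tipped, its highest corner is at 52 mm.
- tile3_edge (a point): Middle of the free (upper) edge of tile 3, 45 mm from its pivot; moves with it. Plain unglazed plate, 50 mm wide across the row, 45 mm high, 7 mm thick. z: pivot to this edge; x: along the pivot, away from the arc's centre; -y: the way to tip it, along the row toward tile 5. Height over the counter: 71 mm upright, at least 69 mm at the start; lying tipped, its highest corner is at 52 mm.
- tile4_edge (a point): Middle of the free (upper) edge of tile 4, 45 mm from its pivot; moves with it. Plain unglazed plate, 50 mm wide across the row, 45 mm high, 7 mm thick. z: pivot to this edge; x: along the pivot, away from the arc's centre; -y: the way to tip it, along the row toward tile 5. Height over the counter: 71 mm upright, at least 69 mm at the start; lying tipped, its highest corner is at 52 mm.
- tile5_edge (a point): Middle of the free (upper) edge of tile 5, 45 mm from its pivot; moves with it. Plain unglazed plate, 50 mm wide across the row, 45 mm high, 7 mm thick. z: pivot to this edge; x: along the pivot, away from the arc's centre; -y: the way to tip it, along the row toward tile 5. Height over the counter: 71 mm upright, at least 69 mm at the start; lying tipped, its highest corner is at 52 mm.
- tile1 (a joint): Lean of tile 1 about its pivot in rad: 0 upright, -0.28 resting back toward the tile 1 end, 1.05 lying forward on its rest toward the tile 5 end. Starts between -0.28 and -0.10. The pivot is slightly stiff and takes about 0.2 N at most at the edge; beyond about 0.4 the tile falls forward by itself, and it stays there. The tile cannot leave the rack.
- tile2 (a joint): Lean of tile 2 about its pivot in rad: 0 upright, -0.28 resting back toward the tile 1 end, 1.05 lying forward on its rest toward the tile 5 end. Starts between -0.28 and -0.10. The pivot is slightly stiff and takes about 0.2 N at most at the edge; beyond about 0.4 the tile falls forward by itself, and it stays there. The tile cannot leave the rack.
- tile3 (a joint): Lean of tile 3 about its pivot in rad: 0 upright, -0.28 resting back toward the tile 1 end, 1.05 lying forward on its rest toward the tile 5 end. Starts between -0.28 and -0.10. The pivot is slightly stiff and takes about 0.2 N at most at the edge; beyond about 0.4 the tile falls forward by itself, and it stays there. The tile cannot leave the rack.
- tile4 (a joint): Lean of tile 4 about its pivot in rad: 0 upright, -0.28 resting back toward the tile 1 end, 1.05 lying forward on its rest toward the tile 5 end. Starts between -0.28 and -0.10. The pivot is slightly stiff and takes about 0.2 N at most at the edge; beyond about 0.4 the tile falls forward by itself, and it stays there. The tile cannot leave the rack.
- tile5 (a joint): Lean of tile 5 about its pivot in rad: 0 upright, -0.28 resting back toward the tile 1 end, 1.05 lying forward on its rest toward the tile 5 end. Starts between -0.28 and -0.10. The pivot is slightly stiff and takes about 0.2 N at most at the edge; beyond about 0.4 the tile falls forward by itself, and it stays there. The tile cannot leave the rack.
- ramekin: Small unglazed bowl, 82 mm across, 45 mm high, loose, standing in the hollow of the curve; origin under its centre. A bystander.
- egg_cup: Unglazed egg cup, 56 mm across, 58 mm high, loose, standing in the hollow of the curve; origin under its centre. A bystander.
- bird: Unglazed bird figure, 52 x 120 mm, 76 mm high, loose, standing off the right end of the rack; origin under its centre. A bystander.

How it is judged:
By the outcome, as a careful person would: the job done as asked, in the order asked, and still so for the second after the job is handed in, with the robot touching nothing.
It also fails if it takes over 48 s, if anything falls off the work surface, if the arm or the gripper's body presses on something with over 40 N, if the wrist force passes 120 N, or if a joint passes its speed limit or range.

## Working session

There is one attempt and no reset: what is moved stays moved. The work goes in short steps, Python scripts to look and compute and a tool call to move; the robot and the scene stay as the last step left them, time stands still between calls to the robot, and variables do not carry over. Pictures are saved under pics/ and viewed, at most 10 in all, crops included, and the job is handed in when it is done.

Besides the shell and the picture viewer there is one more tool, called after "Call:" in YAML: its name, and indented under it one key for each argument. play_rows: Moves the arm, as the interface text tells. Its arguments: {"type":"object","properties":{"motion":{"type":"array"},"newtons":{"type":"number"}},"required":["motion"]}

```bash
mkdir -p pics; python3 - <<'E'
from bench import readout,camera,robot
import cv2
s=readout.read_state();print({k:s[k] for k in('time','eef_pos','ee_rot','finger_gap','force')});print(robot.hold_point_z)
for n in("scene","top"):
    c=camera(n);cv2.imwrite(f"pics/{n}0.png",c["image"][:,:,::-1]);print(n,c["vfov"],c["cx"],c["cy"],c["origin"],c["rotation"])
E
```

```text
{'time': 0.0, 'eef_pos': array([0.15234642, 0.6310947 , 0.19455588]), 'ee_rot': array([-3.70992508e-01, -3.11929298e+00,  3.06699226e-03]), 'finger_gap': 0.0923571762152684, 'force': array([-0.34051903,  0.57702777, -1.04826984])}
0.0188
scene 51.745284401178644 282.3908668676011 212.73898039685747 [-0.00625043 -0.67125331  0.70610924] [-2.10283807  0.71041398 -0.38701892]
top 52.5934318312584 278.80819278997734 206.73967579864689 [0.37714416 0.00596219 1.01916229] [-2.12214985  2.12450347 -0.18485431]
```

View pics/top0.png

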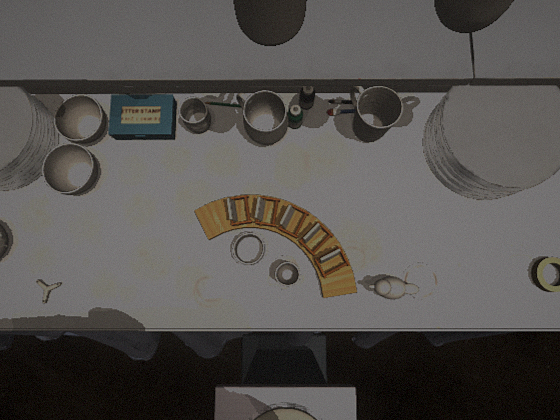

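View pics/scene0.png

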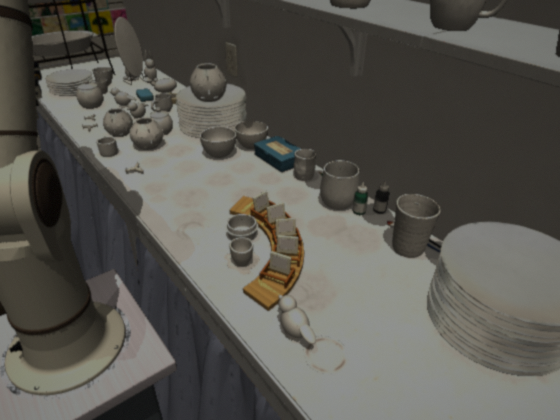

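The top view shows the rack arc from about (197,212) to (355,293), with the five tiles near (237,209), (264,210), (291,217), (315,234) and (331,261). The bowl is at (248,248), the egg cup at (287,272) and the bird at (393,287). Next I'll look at an enlarged crop.

```bash
cat > h.py <<'E'
import numpy as np,cv2
from scipy.spatial.transform import Rotation as R
def cam(c):
    f=c["image"].shape[0]/2/np.tan(np.radians(c["vfov"])/2); r=np.array(c["rotation"])
    M=R.from_rotvec(r).as_matrix() if r.ndim==1 else r
    return f,M,np.array(c["origin"])
def pix2w(c,uv,z):
    f,M,o=cam(c);uv=np.atleast_2d(uv).astype(float)
    d=np.c_[(uv[:,0]-c["cx"])/f,(uv[:,1]-c["cy"])/f,np.ones(len(uv))]@M.T
    return o+d*((z-o[2])/d[:,2])[:,None]
def w2pix(c,p):
    f,M,o=cam(c);q=(np.atleast_2d(p)-o)@M
    return np.c_[c["cx"]+f*q[:,0]/q[:,2],c["cy"]+f*q[:,1]/q[:,2]]
E
python3 - <<'E'
from bench import camera
from h import *
c=camera("top");im=c["image"];np.save("top.npy",im)
x0,y0=185,185
cr=cv2.resize(im[y0:y0+120,x0:x0+175],None,fx=4.5,fy=4.5,interpolation=cv2.INTER_CUBIC)
cr=np.clip(cr*1.8,0,255).astype(np.uint8)
cv2.imwrite("pics/crop.png",cr[:,:,::-1])
hsv=cv2.cvtColor(im,cv2.COLOR_RGB2HSV)
m=((hsv[:,:,0]<25)&(hsv[:,:,1]>110)&(hsv[:,:,2]>50)).astype(np.uint8);m[:190]=0;m[300:]=0;m[:,:190]=0;m[:,360:]=0
n,l,st,ce=cv2.connectedComponentsWithStats(m);print(st[1:][st[1:,4]>30])
for uv in [(248,248),(287,272),(393,287)]: print(pix2w(c,uv,0.045))
E
```

```text
[[ 195  195  162  103 4912]]
[[0.45942975 0.08371244 0.045     ]]
[[ 0.40500251 -0.00541438  0.045     ]]
[[ 0.3715016  -0.24356921  0.045     ]]
```

View pics/crop.png

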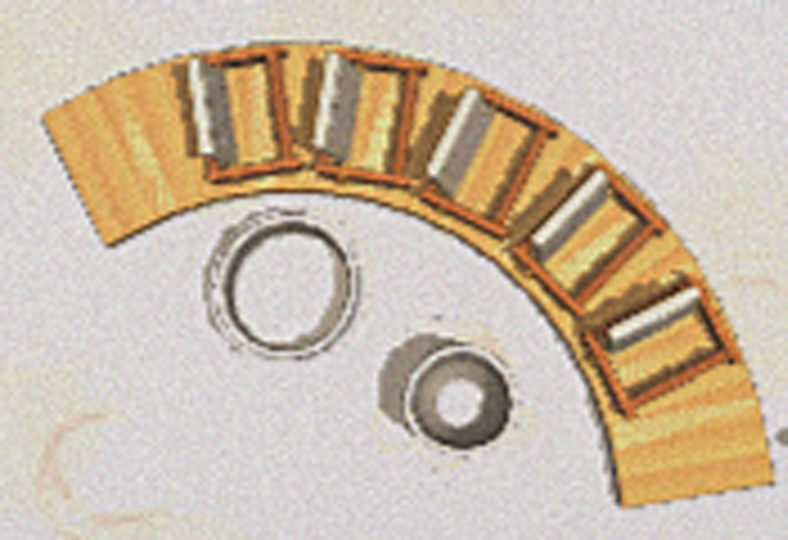

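The enlarged crop shows all five tiles leaning back. Their bright top edges are centred near crop pixels (203,107), (332,100), (457,133), (570,213) and (655,318). I'll fit the arc next.

```bash
cat > fit.py <<'E'
from bench import camera
from h import *
from scipy.optimize import least_squares
c=camera("top");im=c["image"]
hsv=cv2.cvtColor(im,cv2.COLOR_RGB2HSV)
m=((hsv[:,:,0]<25)&(hsv[:,:,1]>110)&(hsv[:,:,2]>50)).astype(np.uint8);m[:190]=0;m[300:]=0;m[:,:190]=0;m[:,360:]=0
m=cv2.morphologyEx(m,cv2.MORPH_CLOSE,np.ones((9,9)))
k=max(cv2.findContours(m,0,1)[0],key=cv2.contourArea)[:,0]
for z in (0.0,0.01,.02):
    P=pix2w(c,k,z)[:,:2]
    def res(p):
        r=np.hypot(*(P-p[:2]).T);return np.minimum(abs(r-p[2]),abs(r-p[3]))
    s=least_squares(res,[.34,.04,.25,.17],loss='soft_l1',f_scale=.002)
    C=s.x[:2];d=P-C;r=np.hypot(*d.T);a=np.degrees(np.arctan2(d[:,1],d[:,0]))
    print(z,s.x.round(4),np.median(res(s.x)),"ang",a.min().round(1),a.max().round(1))
t=np.array([(203,107),(332,100),(457,133),(570,213),(655,318)])/4.5+185
E_=pix2w(c,t,.0695);d=E_[:,:2]-C;print(E_.round(4));print(np.hypot(*d.T).round(4),np.degrees(np.arctan2(d[:,1],d[:,0])).round(1))
E
python3 fit.py
```

```text
0.0 [0.341  0.084  0.2517 0.1742] 0.0007066234029013685 ang -87.7 34.3
0.01 [0.3414 0.0833 0.2492 0.1725] 0.0006998685424876583 ang -87.7 34.3
0.02 [0.3417 0.0825 0.2468 0.1708] 0.0006933977038724587 ang -87.7 34.3
[[ 0.5464  0.1235  0.0695]
 [ 0.5499  0.0584  0.0695]
 [ 0.5329 -0.0046  0.0695]
 [ 0.4924 -0.0609  0.0695]
 [ 0.4401 -0.1021  0.0695]]
[0.2087 0.2095 0.2101 0.208  0.2092] [ 11.3  -6.6 -24.5 -43.6 -61.9]
```

The fit is consistent: tile edge radii come out at 208–210 mm with about 18° spacing. The arc centre is (0.3415, 0.083) and the rack yaw is −26.7°. Next I move to a point above the approach, before tile 1, with the fingers shut.

Call:
play_rows:
  motion:
    - {"grip": 1,"linear": [-24,-18,0],"spin": 0}
    - {"grip": 1,"linear": [-24,-18,0],"spin": 0}
    - {"grip": 1,"linear": [-24,-18,0],"spin": 0}
    - {"grip": 1,"linear": [-24,-18,0],"spin": 0}
    - {"grip": 1,"linear": [-24,-18,0],"spin": 0}
    - {"grip": 1,"linear": [-24,-18,0],"spin": 0}
    - {"grip": 1,"linear": [-24,-18,0],"spin": 0}
    - {"grip": 1,"linear": [-24,-18,0],"spin": 0}
    - {"grip": 1,"linear": [-24,-18,0],"spin": 0}
    - {"grip": 1,"linear": [-24,-18,0],"spin": 0}
    - {"grip": 1,"linear": [-24,-18,0],"spin": 0}
    - {"grip": 1,"linear": [-24,-18,0],"spin": 0}
    - {"grip": 1,"linear": [-24,-18,0],"spin": 0}
    - {"grip": 1,"linear": [-24,-18,0],"spin": 0}
    - {"grip": 1,"linear": [-24,-18,0],"spin": 0}
    - {"grip": 1,"linear": [-24,-18,0],"spin": 0}
    - {"grip": 1,"linear": [-24,-18,0],"spin": 0}
    - {"grip": 1,"linear": [-24,-18,0],"spin": 0}
    - {"grip": 1,"linear": [-24,-18,0],"spin": 0}
    - {"grip": 1,"linear": [-24,-18,0],"spin": 0}
  newtons: 5

```text
time: 2.2
eef_pos: [0.5352, 0.1683, 0.1955]
ee_rot: [-0.371, -3.12, 0.0]
force: [1.0, 0.0, 0.3]
finger_gap: 0.0003
grip_force: 0.0
```

Call:
play_rows:
  motion:
    - {"grip": 1,"linear": [0,0,0],"spin": 7}
    - {"grip": 1,"linear": [0,0,0],"spin": 7}
    - {"grip": 1,"linear": [0,0,0],"spin": 7}
    - {"grip": 1,"linear": [0,0,0],"spin": 7}
    - {"grip": 1,"linear": [0,0,0],"spin": 7}
    - {"grip": 1,"linear": [0,0,0],"spin": 7}
    - {"grip": 1,"linear": [0,0,0],"spin": 7}
    - {"grip": 1,"linear": [0,0,0],"spin": 2.5}
    - {"grip": 1,"linear": [0,0,0],"spin": 0}
    - {"grip": 1,"linear": [0,0,0],"spin": 0}

```text
time: 3.2
eef_pos: [0.5345, 0.1694, 0.1955]
ee_rot: [-1.687, -2.65, 0.0]
force: [-0.1, 0.3, -0.1]
finger_gap: 0.0004
grip_force: 0.0
```

```bash
cat > st.py <<'E'
from bench import readout
from h import *
s=readout.read_state();p=s["eef_pos"];M=R.from_rotvec(s["ee_rot"]).as_matrix()
C=np.array([.3415,.083]);d=p[:2]-C
print("t",s["time"],p.round(4),"gap",s["finger_gap"],"F",s["force"].round(2),"q",s["qpos"].round(2))
print("radius",np.hypot(*d),"angle",np.degrees(np.arctan2(d[1],d[0])),"tool y ang",np.degrees(np.arctan2(M[1,1],M[0,1])),"tilt",M[:,2].round(3))
a=np.radians(25);T=C+.21*np.array([np.cos(a),np.sin(a)])
print("to start, tool axes mm",(M.T@(np.r_[T,.12]-p)*1000).round(1))
E
python3 st.py
```

```text
t 3.2 [0.5345 0.1694 0.1955] gap 0.0003559678181826666 F [-0.1   0.31 -0.08] q [-0.32  0.31 -0.04  1.79  0.02  1.04  0.07]
radius 0.2114196534058808 angle 24.11505800393284 tool y ang 25.022461014451927 tilt [-0. -0. -1.]
to start, tool axes mm [ 3.3 -1.4 75.5]
```

Call:
play_rows:
  motion:
    - {"grip": 1,"linear": [3,-1.5,10],"spin": 0}
    - {"grip": 1,"linear": [0,0,15],"spin": 0}
    - {"grip": 1,"linear": [0,0,15],"spin": 0}
    - {"grip": 1,"linear": [0,0,15],"spin": 0}
    - {"grip": 1,"linear": [0,0,15],"spin": 0}
    - {"grip": 1,"linear": [0,0,15],"spin": 0}
    - {"grip": 1,"linear": [0,0,15],"spin": 0}
    - {"grip": 1,"linear": [0,0,15],"spin": 0}
    - {"grip": 1,"linear": [0,0,12],"spin": 0}
    - {"grip": 1,"linear": [0,0,10],"spin": 0}
    - {"grip": 1,"linear": [0,0,0],"spin": 0}
    - {"grip": 1,"linear": [0,0,0],"spin": 0}

```text
time: 4.4
eef_pos: [0.532, 0.1715, 0.0586]
ee_rot: [-1.689, -2.649, 0.0]
force: [0.4, -0.4, 0.3]
finger_gap: 0.0003
grip_force: 0.0
```

```bash
python3 st.py; python3 - <<'E'
from bench import camera
from h import *
c=camera("wrist");cv2.imwrite("pics/w1.png",np.clip(c["image"][:,:,::-1]*1.5,0,255).astype(np.uint8))
E
```

```text
t 4.4 [0.532  0.1715 0.0586] gap 0.00034212629159207085 F [ 0.44 -0.41  0.32] q [-0.33  0.48 -0.04  1.9   0.03  0.76  0.05]
radius 0.2100799756223753 angle 24.912256922297598 tool y ang 24.94240149109074 tilt [-0.  0. -1.]
to start, tool axes mm [  0.3  -0.1 -61.4]
```

View pics/w1.png

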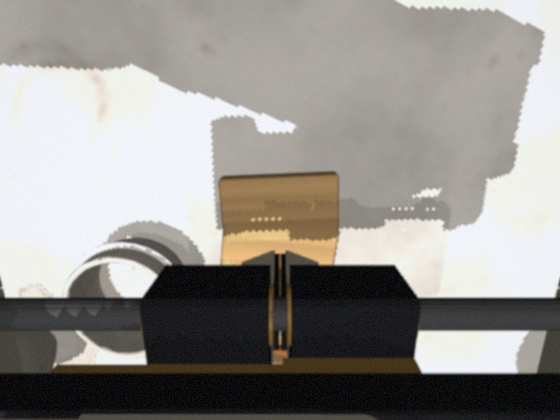

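The wrist view shows the shut fingers (about column 280) centred on the rack plate (columns 220–338). I'll start the sweep gently along the arc.

Call:
play_rows:
  motion:
    - {"grip": 1,"linear": [-4,0,0],"spin": 1.1}
    - {"grip": 1,"linear": [-4,0,0],"spin": 1.1}
    - {"grip": 1,"linear": [-4,0,0],"spin": 1.1}
    - {"grip": 1,"linear": [-4,0,0],"spin": 1.1}
    - {"grip": 1,"linear": [-4,0,0],"spin": 1.1}
    - {"grip": 1,"linear": [-4,0,0],"spin": 1.1}
    - {"grip": 1,"linear": [-4,0,0],"spin": 1.1}
    - {"grip": 1,"linear": [-4,0,0],"spin": 1.1}
    - {"grip": 1,"linear": [-4,0,0],"spin": 1.1}
    - {"grip": 1,"linear": [-4,0,0],"spin": 1.1}
    - {"grip": 1,"linear": [-4,0,0],"spin": 1.1}
    - {"grip": 1,"linear": [-4,0,0],"spin": 1.1}
    - {"grip": 1,"linear": [-4,0,0],"spin": 1.1}
    - {"grip": 1,"linear": [-4,0,0],"spin": 1.1}
    - {"grip": 1,"linear": [-4,0,0],"spin": 1.1}
    - {"grip": 1,"linear": [-4,0,0],"spin": 1.1}
    - {"grip": 1,"linear": [-4,0,0],"spin": 1.1}
    - {"grip": 1,"linear": [-4,0,0],"spin": 1.1}
    - {"grip": 1,"linear": [-4,0,0],"spin": 1.1}
    - {"grip": 1,"linear": [-4,0,0],"spin": 1.1}

```text
time: 6.45
eef_pos: [0.5519, 0.0941, 0.0586]
ee_rot: [-2.166, -2.276, -0.0]
force: [1.1, -0.4, -0.2]
finger_gap: 0.0005
grip_force: 0.0
```

```bash
python3 st.py; python3 - <<'E'
from bench import camera
from h import *
c=camera("scene");cv2.imwrite("pics/s1.png",np.clip(cv2.resize(c["image"][160:340,180:360,::-1],None,fx=3,fy=3)*1.5,0,255).astype(np.uint8))
E
```

```text
t 6.45 [0.5519 0.0941 0.0586] gap 0.000501675916876224 F [ 1.14 -0.41 -0.22] q [-0.27  0.48  0.06  1.9  -0.04  0.76 -0.13]
radius 0.21070099872042364 angle 3.0170554104088727 tool y ang 2.840364088311939 tilt [ 0.  0. -1.]
to start, tool axes mm [ 78.6 -16.2 -61.4]
```

View pics/s1.png

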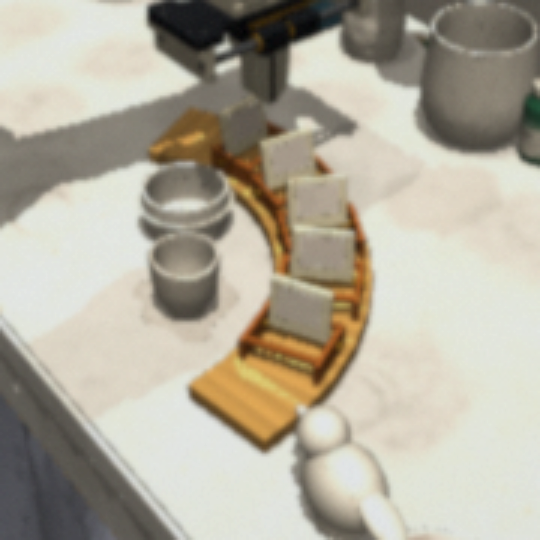

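```bash
python3 - <<'E'
from bench import camera,readout
from h import *
c=camera("scene");p=readout.read_state()["eef_pos"]
C=np.array([.3415,.083])
def q(P):return ((w2pix(c,P)-[180,160])*3).round(0).tolist()
print("tcp",q(p),q(p+[0,0,.03]))
for k in range(5):
    a=np.radians(9.3-18*k);b=np.r_[C+.21*np.array([np.cos(a),np.sin(a)]),.026]
    t=np.array([np.sin(a),-np.cos(a),0])
    print(k+1,"piv",q(b),"up",q(b+[0,0,.045]),"back",q(b+.045*(np.array([0,0,1])*.98-t*.2)),"fwd",q(b+.045*(np.array([0,0,.5])+t*.87)))
t=camera("top");cv2.imwrite("pics/t1.png",np.clip(cv2.resize(t["image"][185:305,185:360,::-1],None,fx=4.5,fy=4.5)*1.8,0,255).astype(np.uint8))
E
```

```text
tcp [[263.0, 129.0]] [[263.0, 101.0]]
1 piv [[245.0, 148.0]] up [[245.0, 107.0]] back [[237.0, 104.0]] fwd [[276.0, 145.0]]
2 piv [[289.0, 183.0]] up [[290.0, 141.0]] back [[285.0, 137.0]] fwd [[312.0, 186.0]]
3 piv [[315.0, 228.0]] up [[316.0, 185.0]] back [[314.0, 179.0]] fwd [[326.0, 236.0]]
4 piv [[319.0, 279.0]] up [[320.0, 235.0]] back [[321.0, 229.0]] fwd [[314.0, 290.0]]
5 piv [[296.0, 334.0]] up [[296.0, 289.0]] back [[302.0, 283.0]] fwd [[273.0, 345.0]]
```

View pics/t1.png

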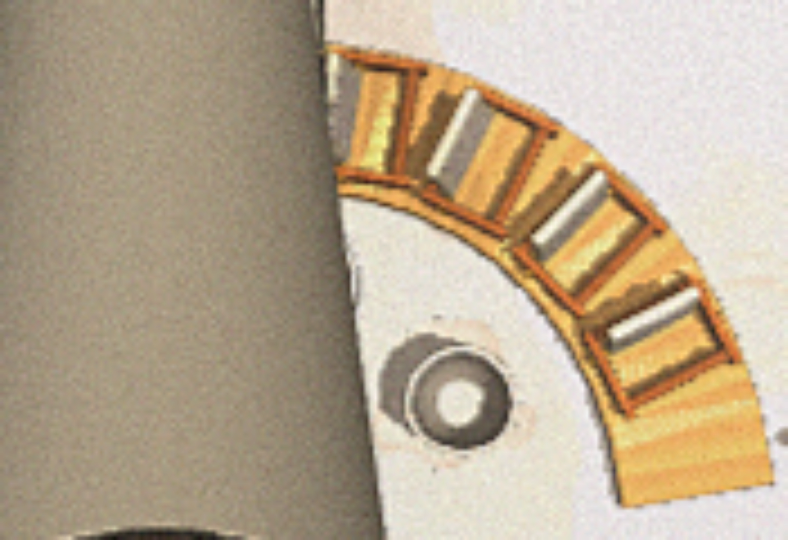

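The scene shows tile 1 at (243,130) still upright, and the fingertip at (265,100) where I'd expect (263,129). I'll zoom in before going on.

```bash
python3 - <<'E'
from bench import camera
from h import *
c=camera("scene");cv2.imwrite("pics/s2.png",np.clip(cv2.resize(c["image"][155:245,220:310,::-1],None,fx=6.6,fy=6.6,interpolation=cv2.INTER_CUBIC).astype(float)*2.2,0,255).astype(np.uint8))
E
```

```text
(no output)
```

View pics/s2.png

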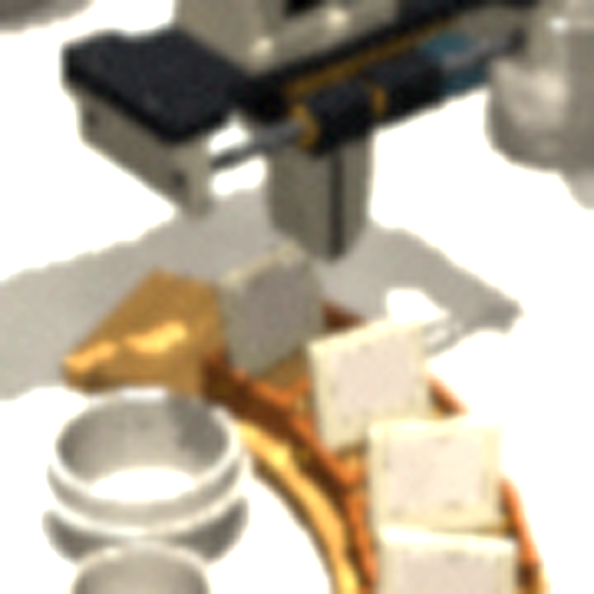

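The zoom shows tile 1 upright, with the fingertip bottom at crop pixel (328,255), or full-image (269.7,193.6). That is about 9 px above where the reported TCP should be. The wrist camera, which faces back toward tile 1, can settle whether this is a height or a tangential offset.

```bash
python3 - <<'E'
from bench import camera,readout
from h import *
C=np.array([.3415,.083]);s=readout.read_state();p=s["eef_pos"]
sc=camera("scene")
for z in (.0586,.07,.08,.09,.1):
    P=pix2w(sc,(269.7,193.6),z)[0];d=P[:2]-C;print(z,P.round(4),"r",np.hypot(*d).round(4),"ang",np.degrees(np.arctan2(d[1],d[0])).round(1))
c=camera("wrist");cv2.imwrite("pics/w2.png",np.clip(c["image"][:,:,::-1].astype(float)*1.5,0,255).astype(np.uint8))
print("cam",c["origin"],"rel",c["origin"]-p,"tcp pix",w2pix(c,p),"30up",w2pix(c,p+[0,0,.03]))
for r in(.17,.25):
  for ang in(34.3,):
    a=np.radians(ang);print("end",r,w2pix(c,np.r_[C+r*np.array([np.cos(a),np.sin(a)]),.012]))
a=np.radians(9.3)
for r in(.185,.235):
    b=np.r_[C+r*np.array([np.cos(a),np.sin(a)]),.026];t=np.array([np.sin(a),-np.cos(a),0])
    print("t1 upright",w2pix(c,b+[0,0,.045]),"fwd",w2pix(c,b+.045*(np.array([0,0,.5])+t*.87)))
E
```

```text
0.0586 [0.5836 0.1274 0.0586] r 0.2461 ang 10.4
0.07 [0.5732 0.1134 0.07  ] r 0.2337 ang 7.5
0.08 [0.5641 0.101  0.08  ] r 0.2233 ang 4.6
0.09 [0.555  0.0887 0.09  ] r 0.2136 ang 1.5
0.1 [0.5459 0.0764 0.1   ] r 0.2045 ang -1.9
cam [0.54640512 0.17053034 0.24784487] rel [-0.00548554  0.07612794  0.18922162] tcp pix [[281.94923982 246.42743061]] 30up [[282.37759426 269.60301148]]
end 0.17 [[176.51639999  86.45347666]]
end 0.25 [[286.86606222  11.87428286]]
t1 upright [[230.41240207 219.542826  ]] fwd [[244.76493806 269.23525717]]
t1 upright [[326.78944956 209.38740529]] fwd [[326.73797803 260.95410827]]
```

View pics/w2.png

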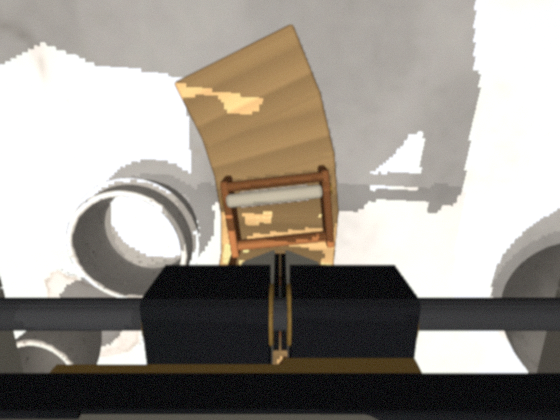

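The wrist view shows tile 1's edge at rows 190–200, still standing, behind fingers centred at column 280. The rack matches its prediction, so the fingertips must be physically higher than assumed. I'll estimate the height from the corners seen in s2.

```bash
python3 - <<'E'
from bench import camera,readout
from h import *
from scipy.optimize import least_squares
s=readout.read_state();p=s["eef_pos"];M=R.from_rotvec(s["ee_rot"]).as_matrix();c=camera("scene")
obs=np.array([(270,228),(330,259),(369,230)])
def pr(v):
    hx,hy,b=v
    K=np.array([[-hx,-hy,-b],[-hx,hy,-b],[hx,-hy,-b]])
    q=(w2pix(c,p+K@M.T)-[220,155])*6.6
    return q
for b in(0,.02,.03,.04): print(b,pr((.0095,.019,b)).round(0).tolist())
f=least_squares(lambda v:(pr(v)[[2,0,1]]-obs).ravel(),[.0095,.019,.03],x_scale=.01);print(f.x,f.fun.round(0))
w=camera("wrist")
for b in(0,.01,.02,.03): print("wrist rear tip edge",b,w2pix(w,p+np.array([[.0095,-.01,-b],[.0095,.01,-b]])@M.T).round(0).tolist())
E
python3 st.py|head -1
```

```text
0 [[291.0, 344.0], [364.0, 310.0], [261.0, 323.0]]
0.02 [[290.0, 302.0], [365.0, 268.0], [260.0, 281.0]]
0.03 [[290.0, 281.0], [365.0, 247.0], [260.0, 260.0]]
0.04 [[290.0, 259.0], [365.0, 226.0], [260.0, 239.0]]
[0.01771939 0.01033885 0.04126295] [-6. -8. -9. -1. -7.  9.]
wrist rear tip edge 0 [[264.0, 230.0], [300.0, 230.0]]
wrist rear tip edge 0.01 [[263.0, 237.0], [301.0, 237.0]]
wrist rear tip edge 0.02 [[262.0, 243.0], [302.0, 243.0]]
wrist rear tip edge 0.03 [[262.0, 251.0], [303.0, 251.0]]
t 6.85 [0.5518 0.0948 0.0586] gap 0.00026676416300832625 F [ 0.1  -0.15  0.1 ] q [-0.27  0.48  0.06  1.9  -0.04  0.76 -0.13]
```

Both cameras put the tip about 35–40 mm above the reported TCP, so the fingers passed over tile 1 without touching it. I'll go back behind tile 1 and lower, with a commanded height of about 0.027.

Call:
play_rows:
  motion:
    - {"grip": 1,"linear": [8,0,0],"spin": -2.2}
    - {"grip": 1,"linear": [8,0,0],"spin": -2.2}
    - {"grip": 1,"linear": [8,0,0],"spin": -2.2}
    - {"grip": 1,"linear": [8,0,0],"spin": -2.2}
    - {"grip": 1,"linear": [8,0,0],"spin": -2.2}
    - {"grip": 1,"linear": [8,0,0],"spin": -2.2}
    - {"grip": 1,"linear": [8,0,0],"spin": -2.2}
    - {"grip": 1,"linear": [8,0,0],"spin": -2.2}
    - {"grip": 1,"linear": [8,0,0],"spin": -2.2}
    - {"grip": 1,"linear": [8,0,0],"spin": -2.2}
    - {"grip": 1,"linear": [8,0,0],"spin": -2.2}
    - {"grip": 1,"linear": [0,0,8],"spin": 0}
    - {"grip": 1,"linear": [0,0,8],"spin": 0}
    - {"grip": 1,"linear": [0,0,8],"spin": 0}
    - {"grip": 1,"linear": [0,0,8],"spin": 0}
    - {"grip": 1,"linear": [0,0,0],"spin": 0}
    - {"grip": 1,"linear": [0,0,0],"spin": 0}

```text
time: 8.55
eef_pos: [0.5306, 0.1789, 0.0261]
ee_rot: [-1.639, -2.68, 0.001]
force: [-0.5, -0.8, -0.2]
finger_gap: 0.0005
grip_force: 0.0
```

```bash
python3 st.py; python3 - <<'E'
from bench import camera,readout
from h import *
p=readout.read_state()["eef_pos"]
c=camera("scene");cv2.imwrite("pics/s3.png",np.clip(cv2.resize(c["image"][145:235,210:300,::-1],None,fx=6.6,fy=6.6,interpolation=cv2.INTER_CUBIC).astype(float)*2.2,0,255).astype(np.uint8))
for b in(0,.02,.03,.04): print(b,((w2pix(c,p+[0,0,b])-[210,145])*6.6).round())
E
```

```text
t 8.55 [0.5306 0.1789 0.0261] gap 0.0005373875438434058 F [-0.5  -0.77 -0.22] q [-0.33  0.53 -0.05  1.91  0.04  0.7   0.07]
radius 0.21202032367687434 angle 26.882107431423453 tool y ang 27.10901108373004 tilt [-0.001 -0.    -1.   ]
to start, tool axes mm [ -6.9  -2.2 -93.9]
0 [[221. 372.]]
0.02 [[219. 333.]]
0.03 [[218. 313.]]
0.04 [[218. 292.]]
```

View pics/s3.png

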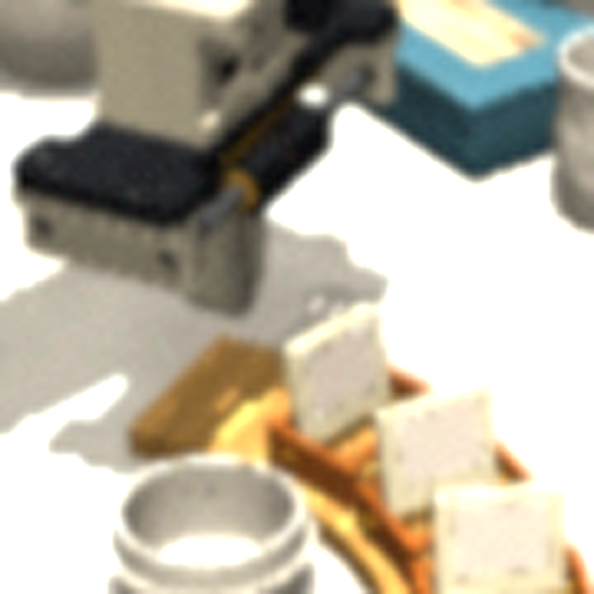

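The fingertip bottom centre is near crop (222,290), giving an offset of about 40 mm and a true tip height of about 66 mm. Before going lower I'll check the height of the gripper body's underside, whose inner end is at about crop (110,275).

```bash
python3 - <<'E'
from bench import camera,readout
from h import *
s=readout.read_state();p=s["eef_pos"];M=R.from_rotvec(s["ee_rot"]).as_matrix();c=camera("scene")
print("obs bracket bottom corners (30,248),(190,302)")
for z in(.07,.08,.09,.1,.11,.12):
    K=np.array([[x,-.095,0] for x in(.0375,-.0375)])@M.T+p;K[:,2]=z
    print(z,((w2pix(c,K)-[210,145])*6.6).round().tolist())
for uv in[(30,248),(190,302)]:
  for z in(.08,.1,.12):
    P=pix2w(c,np.array(uv)/6.6+[210,145],z)[0];print(uv,z,(M.T@(P-p)).round(3))
E
```

```text
obs bracket bottom corners (30,248),(190,302)
0.07 [[16.0, 377.0], [182.0, 426.0]]
0.08 [[14.0, 356.0], [181.0, 404.0]]
0.09 [[12.0, 334.0], [179.0, 383.0]]
0.1 [[10.0, 313.0], [178.0, 361.0]]
0.11 [[8.0, 291.0], [177.0, 339.0]]
0.12 [[6.0, 269.0], [176.0, 317.0]]
(30, 248) 0.08 [ 0.075 -0.024 -0.053]
(30, 248) 0.1 [ 0.056 -0.051 -0.073]
(30, 248) 0.12 [ 0.037 -0.078 -0.093]
(190, 302) 0.08 [-0.005 -0.03  -0.053]
(190, 302) 0.1 [-0.021 -0.057 -0.073]
(190, 302) 0.12 [-0.037 -0.084 -0.093]
```

The body underside is at about 0.12, so it clears everything. That also puts the offset at 30–40 mm, so the tip is now at about 61 mm. I'll lower it 3 mm and sweep past tile 1.

Call:
play_rows:
  motion:
    - {"grip": 1,"linear": [-3,-2,3],"spin": 1}
    - {"grip": 1,"linear": [-4,0,0],"spin": 1.1}
    - {"grip": 1,"linear": [-4,0,0],"spin": 1.1}
    - {"grip": 1,"linear": [-4,0,0],"spin": 1.1}
    - {"grip": 1,"linear": [-4,0,0],"spin": 1.1}
    - {"grip": 1,"linear": [-4,0,0],"spin": 1.1}
    - {"grip": 1,"linear": [-4,0,0],"spin": 1.1}
    - {"grip": 1,"linear": [-4,0,0],"spin": 1.1}
    - {"grip": 1,"linear": [-4,0,0],"spin": 1.1}
    - {"grip": 1,"linear": [-4,0,0],"spin": 1.1}
    - {"grip": 1,"linear": [-4,0,0],"spin": 1.1}
    - {"grip": 1,"linear": [-4,0,0],"spin": 1.1}
    - {"grip": 1,"linear": [-4,0,0],"spin": 1.1}
    - {"grip": 1,"linear": [-4,0,0],"spin": 1.1}
    - {"grip": 1,"linear": [-4,0,0],"spin": 1.1}
    - {"grip": 1,"linear": [-4,0,0],"spin": 1.1}
    - {"grip": 1,"linear": [-4,0,0],"spin": 1.1}
    - {"grip": 1,"linear": [-4,0,0],"spin": 1.1}
    - {"grip": 1,"linear": [-4,0,0],"spin": 1.1}
    - {"grip": 1,"linear": [-4,0,0],"spin": 1.1}

```text
time: 10.65
eef_pos: [0.5516, 0.1027, 0.0236]
ee_rot: [-2.12, -2.319, 0.0]
force: [-0.2, -0.8, -0.4]
finger_gap: 0.0004
grip_force: 0.0
```

```bash
python3 st.py; cat > chk.py <<'E'
# is each tile standing? scene-camera patch means at the upper half of each tile's standing face, compared with the first sweep picture
from bench import camera
from h import *
import sys
C=np.array([.3415,.083]);c=camera("scene");im=c["image"];ref=cv2.imread("pics/scene0.png")[:,:,::-1]
for k in range(5):
    a=np.radians(9.3-18*k);b=np.r_[C+.21*np.array([np.cos(a),np.sin(a)]),.026];t=np.array([np.sin(a),-np.cos(a),0])
    o=[]
    for h in(.033,.012):
        u,v=w2pix(c,b+h*(np.array([0,0,.99])-t*.15))[0].round().astype(int);s=np.s_[v-2:v+3,u-3:u+4]
        o+=[ref[s].mean((0,1)).round().astype(int).tolist(),"->",im[s].mean((0,1)).round().astype(int).tolist(),"|"]
    print(k+1,*o)
E
python3 chk.py; python3 - <<'E'
from bench import camera
from h import *
c=camera("scene");g=cv2.cvtColor(c["image"],cv2.COLOR_RGB2HSV)
print(g[195:220:2,246:284:2,1])
E
```

```text
t 10.65 [0.5516 0.1027 0.0236] gap 0.00043030838936609483 F [-0.17 -0.82 -0.39] q [-0.27  0.54  0.05  1.91 -0.04  0.69 -0.11]
radius 0.21099878459400467 angle 5.3658709338127775 tool y ang 5.143092122759827 tilt [-0.  0. -1.]
to start, tool axes mm [ 70.5 -13.5 -96.4]
1 [94, 87, 77] -> [62, 55, 43] | [92, 85, 72] -> [67, 50, 29] |
2 [109, 101, 91] -> [111, 103, 93] | [111, 103, 88] -> [113, 105, 89] |
3 [114, 106, 95] -> [119, 111, 100] | [112, 105, 88] -> [117, 110, 92] |
4 [101, 94, 84] -> [106, 98, 88] | [100, 93, 80] -> [105, 98, 83] |
5 [96, 90, 81] -> [101, 95, 84] | [92, 85, 73] -> [97, 89, 76] |
[[ 55  51  49  35  28  30  34  47  57  53  52  55  52  50  32  32  30  28
   28]
 [ 94  60  49  43  35  30  33  51  47  50  55  53  58  49  33  29  30  27
   31]
 [156 129 117 141 132 105  59  56  52  49  57  50  47  52  32  31  24  26
   27]
 [155 156 158 165 160 162 148 119 117  65  51  44  52  53  30  31  18  19
   29]
 [157 161 162 163 161 156 158 171 184 143  93  59  79 116  71  42  34  33
   46]
 [158 159 164 154 159 170 179 185 166 153 106  61  53  53  45  51  50  48
   57]
 [148 159 161 163 189 190 167 161 127  79  49  51  49  50  49  43  41  44
   52]
 [157 159 169 202 180 160 144  99  62  51  54  61  37  40  42  42  41  41
   49]
 [158 157 177 204 190 166  96  63  67  64  59  60  45  39  39  41  42  41
   45]
 [142 158 174 200 196 208 168 146 120 129  96  64  51  39  41  42  42  39
   46]
 [ 62  80  86 133 201 199 202 198 193 196 146  67  56  41  41  41  44  45
   53]
 [ 45  38  44  44  74 185 200 207 197 188 168  72  61  44  49  53  57  61
   64]
 [ 37  39  44  42  38 104 164 198 189 202 192  77  62  59  63  60  63  55
   36]]
```

Tile 1's standing face has been replaced by wood colour, so it has fallen. Tiles 2–5 are unchanged. I'll continue with tile 2.

Call:
play_rows:
  motion:
    - {"grip": 1,"linear": [-4,-1,0],"spin": 1.1}
    - {"grip": 1,"linear": [-4,0,0],"spin": 1.1}
    - {"grip": 1,"linear": [-4,0,0],"spin": 1.1}
    - {"grip": 1,"linear": [-4,0,0],"spin": 1.1}
    - {"grip": 1,"linear": [-4,0,0],"spin": 1.1}
    - {"grip": 1,"linear": [-4,0,0],"spin": 1.1}
    - {"grip": 1,"linear": [-4,0,0],"spin": 1.1}
    - {"grip": 1,"linear": [-4,0,0],"spin": 1.1}
    - {"grip": 1,"linear": [-4,0,0],"spin": 1.1}
    - {"grip": 1,"linear": [-4,0,0],"spin": 1.1}
    - {"grip": 1,"linear": [-4,0,0],"spin": 1.1}
    - {"grip": 1,"linear": [-4,0,0],"spin": 1.1}
    - {"grip": 1,"linear": [-4,0,0],"spin": 1.1}
    - {"grip": 1,"linear": [-4,0,0],"spin": 1.1}
    - {"grip": 1,"linear": [-4,0,0],"spin": 1.1}
    - {"grip": 1,"linear": [-4,0,0],"spin": 1.1}
    - {"grip": 1,"linear": [-4,0,0],"spin": 1.1}

```text
time: 12.45
eef_pos: [0.5463, 0.0351, 0.0236]
ee_rot: [-2.468, -1.944, -0.0]
force: [1.0, -0.5, 0.2]
finger_gap: 0.0004
grip_force: 0.0
```

```bash
python3 st.py; python3 chk.py
```

```text
t 12.45 [0.5463 0.0351 0.0236] gap 0.0004215087784408858 F [ 1.   -0.55  0.17] q [-0.22  0.52  0.14  1.95 -0.11  0.68 -0.25]
radius 0.21029366927670215 angle -13.164390927238417 tool y ang -13.556635304697926 tilt [-0.  0. -1.]
to start, tool axes mm [129.5 -46.1 -96.4]
1 [94, 87, 77] -> [53, 50, 46] | [92, 85, 72] -> [71, 52, 31] |
2 [109, 101, 91] -> [51, 47, 38] | [111, 103, 88] -> [69, 54, 34] |
3 [114, 106, 95] -> [116, 108, 97] | [112, 105, 88] -> [115, 107, 90] |
4 [101, 94, 84] -> [107, 99, 89] | [100, 93, 80] -> [106, 99, 84] |
5 [96, 90, 81] -> [102, 96, 86] | [92, 85, 73] -> [97, 90, 77] |
```

Tile 2 is down. On to tile 3.

Call:
play_rows:
  motion:
    - {"grip": 1,"linear": [-4,0,0],"spin": 1.1}
    - {"grip": 1,"linear": [-4,0,0],"spin": 1.1}
    - {"grip": 1,"linear": [-4,0,0],"spin": 1.1}
    - {"grip": 1,"linear": [-4,0,0],"spin": 1.1}
    - {"grip": 1,"linear": [-4,0,0],"spin": 1.1}
    - {"grip": 1,"linear": [-4,0,0],"spin": 1.1}
    - {"grip": 1,"linear": [-4,0,0],"spin": 1.1}
    - {"grip": 1,"linear": [-4,0,0],"spin": 1.1}
    - {"grip": 1,"linear": [-4,0,0],"spin": 1.1}
    - {"grip": 1,"linear": [-4,0,0],"spin": 1.1}
    - {"grip": 1,"linear": [-4,0,0],"spin": 1.1}
    - {"grip": 1,"linear": [-4,0,0],"spin": 1.1}
    - {"grip": 1,"linear": [-4,0,0],"spin": 1.1}
    - {"grip": 1,"linear": [-4,0,0],"spin": 1.1}
    - {"grip": 1,"linear": [-4,0,0],"spin": 1.1}
    - {"grip": 1,"linear": [-4,0,0],"spin": 1.1}

```text
time: 14.1
eef_pos: [0.5226, -0.0242, 0.0236]
ee_rot: [-2.736, -1.543, 0.0]
force: [0.8, -0.5, -0.0]
finger_gap: 0.0006
grip_force: 0.0
```

```bash
python3 st.py; python3 chk.py
```

```text
t 14.1 [ 0.5226 -0.0242  0.0236] gap 0.0006241630908697246 F [ 0.84 -0.51 -0.02] q [-0.18  0.5   0.22  2.01 -0.17  0.65 -0.4 ]
radius 0.2104361978589073 angle -30.610596575676997 tool y ang -31.16123762568643 tilt [-0. -0. -1.]
to start, tool axes mm [172.4 -93.5 -96.4]
1 [94, 87, 77] -> [16, 17, 18] | [92, 85, 72] -> [59, 46, 29] |
2 [109, 101, 91] -> [38, 34, 26] | [111, 103, 88] -> [61, 45, 26] |
3 [114, 106, 95] -> [46, 44, 37] | [112, 105, 88] -> [57, 47, 33] |
4 [101, 94, 84] -> [104, 96, 86] | [100, 93, 80] -> [103, 96, 82] |
5 [96, 90, 81] -> [103, 97, 86] | [92, 85, 73] -> [98, 91, 78] |
```

Call:
play_rows:
  motion:
    - {"grip": 1,"linear": [-4,0,0],"spin": 1.1}
    - {"grip": 1,"linear": [-4,0,0],"spin": 1.1}
    - {"grip": 1,"linear": [-4,0,0],"spin": 1.1}
    - {"grip": 1,"linear": [-4,0,0],"spin": 1.1}
    - {"grip": 1,"linear": [-4,0,0],"spin": 1.1}
    - {"grip": 1,"linear": [-4,0,0],"spin": 1.1}
    - {"grip": 1,"linear": [-4,0,0],"spin": 1.1}
    - {"grip": 1,"linear": [-4,0,0],"spin": 1.1}
    - {"grip": 1,"linear": [-4,0,0],"spin": 1.1}
    - {"grip": 1,"linear": [-4,0,0],"spin": 1.1}
    - {"grip": 1,"linear": [-4,0,0],"spin": 1.1}
    - {"grip": 1,"linear": [-4,0,0],"spin": 1.1}
    - {"grip": 1,"linear": [-4,0,0],"spin": 1.1}
    - {"grip": 1,"linear": [-4,0,0],"spin": 1.1}
    - {"grip": 1,"linear": [-4,0,0],"spin": 1.1}
    - {"grip": 1,"linear": [-4,0,0],"spin": 1.1}
    - {"grip": 1,"linear": [-4,0,0],"spin": 1.1}

```text
time: 15.85
eef_pos: [0.4791, -0.076, 0.0236]
ee_rot: [-2.951, -1.078, -0.0]
force: [-0.1, -0.3, -0.1]
finger_gap: 0.0009
grip_force: 0.0
```

```bash
python3 st.py; python3 chk.py
```

```text
t 15.85 [ 0.4791 -0.076   0.0236] gap 0.0009358872198420957 F [-0.09 -0.29 -0.06] q [-0.16  0.45  0.31  2.1  -0.23  0.62 -0.56]
radius 0.21029026099894238 angle -49.11904189029712 tool y ang -49.86049237254172 tilt [ 0.  0. -1.]
to start, tool axes mm [ 200.  -155.4  -96.4]
1 [94, 87, 77] -> [40, 39, 37] | [92, 85, 72] -> [30, 30, 28] |
2 [109, 101, 91] -> [81, 77, 65] | [111, 103, 88] -> [27, 24, 17] |
3 [114, 106, 95] -> [25, 22, 17] | [112, 105, 88] -> [28, 27, 23] |
4 [101, 94, 84] -> [44, 42, 35] | [100, 93, 80] -> [51, 46, 36] |
5 [96, 90, 81] -> [100, 93, 83] | [92, 85, 73] -> [96, 89, 76] |
```

Tile 4 is down. Tile 5 next, then straight up, well short of the bird.

Call:
play_rows:
  motion:
    - {"grip": 1,"linear": [-4,0,0],"spin": 1.1}
    - {"grip": 1,"linear": [-4,0,0],"spin": 1.1}
    - {"grip": 1,"linear": [-4,0,0],"spin": 1.1}
    - {"grip": 1,"linear": [-4,0,0],"spin": 1.1}
    - {"grip": 1,"linear": [-4,0,0],"spin": 1.1}
    - {"grip": 1,"linear": [-4,0,0],"spin": 1.1}
    - {"grip": 1,"linear": [-4,0,0],"spin": 1.1}
    - {"grip": 1,"linear": [-4,0,0],"spin": 1.1}
    - {"grip": 1,"linear": [-4,0,0],"spin": 1.1}
    - {"grip": 1,"linear": [-4,0,0],"spin": 1.1}
    - {"grip": 1,"linear": [-4,0,0],"spin": 1.1}
    - {"grip": 1,"linear": [-4,0,0],"spin": 1.1}
    - {"grip": 1,"linear": [-4,0,0],"spin": 1.1}
    - {"grip": 1,"linear": [-4,0,0],"spin": 1.1}
    - {"grip": 1,"linear": [-4,0,0],"spin": 1.1}
    - {"grip": 1,"linear": [-4,0,0],"spin": 1.1}
    - {"grip": 1,"linear": [0,0,0],"spin": 0}

```text
time: 17.6
eef_pos: [0.4246, -0.1098, 0.0236]
ee_rot: [-3.081, -0.614, 0.001]
force: [0.2, 0.7, -0.1]
finger_gap: 0.0004
grip_force: 0.0
```

```bash
python3 st.py; python3 chk.py
```

```text
t 17.6 [ 0.4246 -0.1098  0.0236] gap 0.0004126438031816331 F [ 0.2   0.69 -0.13] q [-0.15  0.4   0.4   2.21 -0.28  0.58 -0.72]
radius 0.2098995398877198 angle -66.68591683655119 tool y ang -67.44400329663738 tilt [-0.001  0.    -1.   ]
to start, tool axes mm [ 207.  -218.9  -96.5]
1 [94, 87, 77] -> [28, 26, 22] | [92, 85, 72] -> [32, 30, 26] |
2 [109, 101, 91] -> [6, 6, 6] | [111, 103, 88] -> [62, 58, 49] |
3 [114, 106, 95] -> [13, 13, 11] | [112, 105, 88] -> [13, 12, 12] |
4 [101, 94, 84] -> [16, 15, 12] | [100, 93, 80] -> [48, 44, 38] |
5 [96, 90, 81] -> [52, 49, 41] | [92, 85, 73] -> [59, 49, 35] |
```

Call:
play_rows:
  motion:
    - {"grip": 1,"linear": [0,0,-10],"spin": 0}
    - {"grip": 1,"linear": [0,0,-20],"spin": 0}
    - {"grip": 1,"linear": [0,0,-30],"spin": 0}
    - {"grip": 1,"linear": [0,0,-30],"spin": 0}
    - {"grip": 1,"linear": [0,0,-30],"spin": 0}
    - {"grip": 1,"linear": [0,0,-30],"spin": 0}
    - {"grip": 1,"linear": [10,-40,0],"spin": 0}
    - {"grip": 1,"linear": [10,-40,0],"spin": 0}
    - {"grip": 1,"linear": [10,-40,0],"spin": 0}
    - {"grip": 1,"linear": [10,-40,0],"spin": 0}
    - {"grip": 1,"linear": [10,-40,0],"spin": 0}
    - {"grip": 1,"linear": [10,-40,0],"spin": 0}
    - {"grip": 1,"linear": [10,-40,0],"spin": 0}
    - {"grip": 1,"linear": [10,-40,0],"spin": 0}
    - {"grip": 1,"linear": [10,-40,0],"spin": 0}
    - {"grip": 1,"linear": [10,-40,0],"spin": 0}
    - {"grip": 1,"linear": [10,-40,0],"spin": 0}
    - {"grip": 1,"linear": [10,-40,0],"spin": 0}
    - {"grip": 1,"linear": [0,0,0],"spin": 0}

```text
time: 19.55
eef_pos: [0.349, 0.3863, 0.1745]
ee_rot: [-3.074, -0.628, -0.002]
force: [-0.1, 0.0, -0.2]
finger_gap: 0.0003
grip_force: 0.0
```

```bash
python3 st.py; python3 fit.py | head -3; python3 - <<'E'
from bench import camera
from h import *
c=camera("top");a=np.clip(cv2.resize(c["image"][185:305,185:420,::-1],None,fx=3.3,fy=3.3,interpolation=cv2.INTER_CUBIC)*1.8,0,255)[:300]
im=camera("top")["image"][185:305,185:425,::-1];im2=camera("scene")["image"][180:340,180:340,::-1]
A=cv2.resize(im,(480,240),interpolation=cv2.INTER_CUBIC);B=cv2.resize(im2,(560,560),interpolation=cv2.INTER_CUBIC)[:,:320]
B=cv2.resize(im2,(320,320),interpolation=cv2.INTER_CUBIC)
K=np.zeros((320,800,3));K[:240,:480]=A;K[:,480:]=B
cv2.imwrite("pics/end.png",np.clip(K*1.7,0,255).astype(np.uint8))
E
```

```text
t 19.55 [0.349  0.3863 0.1745] gap 0.0002853503375561557 F [-0.15  0.04 -0.22] q [-0.93  0.26  0.05  1.91 -0.02  0.97 -2.04]
radius 0.30338890618413755 angle 88.57743015197178 tool y ang -66.90318811171976 tilt [ 0.001  0.004 -1.   ]
to start, tool axes mm [ 83.9 269.2  53.8]
0.0 [0.3408 0.0841 0.2518 0.1743] 0.0007016334354362219 ang -87.6 34.3
0.01 [0.3412 0.0833 0.2493 0.1726] 0.000696638699461849 ang -87.6 34.3
0.02 [0.3416 0.0826 0.2468 0.1709] 0.0006920177122324567 ang -87.6 34.3
```

View pics/end.png

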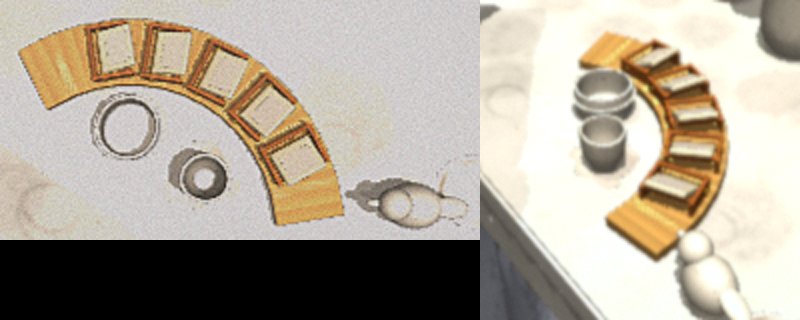

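All five tiles lie forward, at (115,50), (168,48), (222,72), (268,108) and (300,157) in the top panel. The rack fit is unchanged to within 0.2 mm. The bowl, egg cup and bird are in place, and the arm is clear.

```bash
python3 -c "
from bench import order
print(order.hand_in())"
```

```text
the job is handed in; nothing more can be done
None
```

The job is handed in: all five tiles were pushed over in order, left to right, and lie forward on their rests; the rack fit is unchanged to within 0.2 mm, the bowl, egg cup and bird still stand in place, and it took about 20 s, including one first pass that went over tile 1 without touching it.

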